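Close the fryer's drain valve under its flip guard

TASK

Before the fryer is filled, close its drain valve: swing the sprung guard flap up by its loop handle until its side pin has passed over the stay finger, ease it gently back so that it stands propped open on the stay by itself, then turn the knob beneath clockwise until the valve seats. Stop as soon as you feel it snug and do not overtighten it; leave the guard propped, let go of everything, and leave the bowl, jar and tub where they stand.

Things in the scene. Friction and masses are not known exactly. Their poses are not given: they have to be found in the camera images.
- fryer: Steel table-top fryer, fixed. Origin: on the worktop below the middle of the guard's hinge line; x level, away from the loop handle towards the tank; y along the hinge, left; z up. Valve deck top 65 mm high, x -135 to 40 mm, 240 mm wide, with 13 mm side ribs at y +-117. Riser under the hinge: x -7 to 43, 110 mm high. Tank: x 43 to 263, 320 mm wide, up to 161 mm high.
- hinge (a point): Middle of the guard's hinge axis, 115 mm above the worktop, same axes as the fryer, fixed. The guard is an aluminium plate reaching 128 mm from the hinge, 180 mm wide, 4 mm thick, with a loop handle beyond its free edge. An 8 mm pin sticks out of its left edge (+y), 70 mm from the hinge.
- guard (a joint): Guard's angle (rad): 0 shut and level, grows as the handle goes up and over towards the tank; stop at 2.2. A spring always shuts it (1 to 1.5 N at the handle; damper 0.08 Nm s/rad). Going up, the pin folds the stay from about 1.5 and passes it by about 2.05. Eased back it rests on the stay at about 1.65. Let go above that it snaps back: keep under 1.5 rad/s, and under 15 N on the stay.
- guard_bar (a point): Centre of the loop handle: round bar 10 mm thick, 90 mm clear between its two arms, parallel to the hinge, 170 mm from the hinge axis (2 mm above its plane when shut). A 37 mm gap parts it from the plate's edge: pinch it from above, one finger on either side, gripper opened to about 45 mm. It turns between the fingers as the guard swings. Below it lies only the worktop.
- stay_tip (a point): Tip of the stay: a sprung round finger 7 mm thick, 36 mm long, on a post left of the hinge (fryer y +106 mm). Upright, its tip is 191 mm above the worktop.
- stay (a joint): Folding angle of the stay finger (rad): 0 upright. The guard's pin folds it towards the tank (up to 1.45) on the way up; it springs upright once the pin has passed. It cannot fold the other way, so the pin then rests against it and the guard stands propped.
- knob_grip (a point): Centre of the knob's bar grip: on the vertical knob axis, 85 mm in front of the hinge line, 27 mm above the deck. The bar is 44 mm long (this frame's x), 14 mm thick (its y) and stands from 6 to 39 mm above the deck, over a flat collar 40 mm across, 4 mm high. The frame turns with the knob.
- knob (a joint): Knob angle (rad), grows clockwise seen from above; starts at 0 to 0.2 and stays where it is left. Even friction of 0.2 Nm up to the valve seat, met somewhere between 0.55 and 1.3 (hidden, always different); from there the torque rises by 0.8 Nm per rad. Snug is 0.03 to 0.18 Nm above the friction (0.04 to 0.22 rad past first touch): aim for 0.09. More is overtightened.
- valve: Drain valve hidden in the deck below the knob, with its sprung seat 20 mm from the knob axis; fixed. Origin on the knob axis, 50 mm below the deck's top. Its frame does not show where the seat is.
- bowl: Loose white bowl, 130 mm across, 55 mm high, left of the fryer; origin at the centre of its underside. Leave alone.
- jar: Loose closed jar, 68 mm across, 110 mm high, right of the fryer; origin at the centre of its underside. Leave alone.
- tub: Loose open plastic tub, 140 x 100 x 60 mm, right of the fryer's front; origin at the centre of its underside. Leave alone.

How it is judged:
On the way:
1. the guard stands propped on the upright stay by itself, let go by the robot (value of joint guard between 1.58 and 1.74 rad and value of joint stay below 0.15 rad and velocity of joint guard between -0.1 and 0.1 rad/s and contact force between each of the fingers, the arm and guard below 0.05 N), for 0.2 s.
At the end, for the whole second after the job is handed in: The guard still rests on the upright stay (1.58 to 1.74 rad) and the knob is at rest, turned clockwise so that it bears on the hidden valve seat with 1.5 to 9 N (0.03 to 0.18 Nm about the knob axis) (value of joint guard between 1.58 and 1.74 rad and value of joint stay below 0.15 rad and velocity of joint guard between -0.1 and 0.1 rad/s and contact force between knob and valve between 1.5 and 9 N and velocity of joint knob between -0.05 and 0.05 rad/s); the robot touches nothing.
It fails at once if the valve is overtightened (more than 9.5 N on its seat, 0.19 Nm above friction) (contact force between knob and valve above 9.5 N).
It fails at once if the guard snaps back or slams (closing faster than 2 rad/s) (velocity of joint guard below -2 rad/s).
It fails at once if the guard is pressed hard on the stay (over 15 N) (contact force between guard and stay above 15 N).
It fails at once if the bowl, jar or tub is moved by more than 3 cm (distance of any of bowl, jar, tub from where it was at the start of the episode above 0.03 m).
It also fails if it takes over 72 s, if anything falls off the work surface, if the arm or the gripper's body presses on something with over 40 N, if the wrist force passes 120 N, or if a joint passes its speed limit or range.

ROBOT

A 6-joint arm with a two-finger parallel gripper is mounted at the origin on the work surface. World frame = base frame: x ahead of the robot, y to its left, z up, the work surface at z = 0. Lengths are in m, angles in rad, forces in N, time in s.
With the tool pointing down it reaches from about 0.425 to 0.95 m from the base axis. Payload 3.5 kg.
Tool frame: the origin (TCP) lies between the finger pads; the fingertips stand 14 mm ahead of it and the grasp point (between the pads) lies 5 mm behind it; z points along the fingers, y is the line along which they close (so a half turn about z gives the same grasp; the last joint's range is limited). The gripper opens to 85 mm and grips with 20 to 120 N. Pads are 22 mm wide; open, the fingers measure 114 mm over their backs; the gripper's body (76 mm by 85 mm) begins 54 mm behind the grasp point. The pads swing forward as they close: fully open they stand 13 mm farther back than shut.
Start: joints at [-1.431, 0.286, 1.577, -0, 1.279, -0.15], TCP at [0.193, -0.647, 0.245] pointing down, gripper open.
Joint ranges: [-2.77, 2.77], [-0.9, 2.22], [0.21, 2.48], [-1.53, 4.67], [0.24, 2.81], [-2.84, 2.84]. Speed limits (rad/s): [2.79, 2.79, 3.14, 3.14, 3.14, 3.14].

INTERFACE

Orientations are given as a unit quaternion [x, y, z, w].
In Python, from plant import * gives the robot as it stands.
- The arm moves only by the tool step_arm, never from a script. Its argument "commands" is a list of rows, each an object of numbers: "gripper": the gripper's target within -1 to 1 (shut at 1, half-way at 0, fully open at -1); "x", "y", "z": the shift along the tool's x, y, z in mm; "spin": the turn about the tool's z in degrees. A call has exactly 10 rows; each row shifts and turns the commanded pose from where the row before left it, along the tool's axes as they then stand; what a row does not reach is not made up. A row lasts 1/10 s, in which the tool goes at most 50 mm and 8.59 degrees, less where a joint would pass 70% of its speed; a pose out of reach is approached as far as the arm can. A call with a gripper value outside its range is refused whole. The fingers move at their own pace and stop on an object; "force" is the grip in N (left out, the last holds). Time passes only in rows, so rows that do not move let the fingers close, or fill a call up. It gives the time, the measured TCP pose, the force, the opening and the grip force at its end, in the units of the state.
- get_state(): the state, without advancing time (a new reading comes with each control period).
- read_camera(name): name is "scene" or "side" or "wrist"; returns a dict with "color" (480x640x3 uint8, red, green, blue), "z_map" (480x640 float32, m along the optical axis (not along the pixel's ray), 0 where there is no reading), "fx", "fy", "cx", "cy" (pixels), "eye" and "attitude" of the camera in the world; the wrist camera has in their place "mount" (4x4, takes a point from camera to tool coordinates, whose origin is the TCP and whose axes are the flange's). Camera axes: x right, y up, looking along -z (the intrinsics and any distortion apply to the point x, -y, -z); pixel columns grow to the right and rows downward; lengths in m; the calibration is good to about 2 mm. A picture is of the moment at which its call begins: read the wrist's pose just before it.
- sign_off(): hands the job in; it is judged then, once.
The state is a dict: "time": time; "qpos": joint angles; "dq": joint speeds; "joint_efforts": joint torques, N m; "eef_pos": TCP position; "tcp_rot": TCP orientation; "contact_force": force on the tool from outside, world axes, zero at the start; "wrist_torque": the same for the moment, N m; "opening": opening from 0.0 (shut) to 1.0 (fully open); "finger_force": force on a finger pad.
Only numpy, scipy, OpenCV 4.12 (cv2) and the standard library are available. Lean on these libraries where they do the work, as an engineer would, in place of code of your own. Each camera call takes 0.05 s, during which the arm holds its last target. There are 200 camera calls.

## Working session

There is one attempt and no reset: what is moved stays moved. The work goes in short steps, Python scripts to look and compute and a tool call to move; the robot and the scene stay as the last step left them, time stands still between calls to the robot, and variables do not carry over. Pictures are saved under pics/ and viewed, at most 10 in all, crops included, and the job is handed in when it is done.

Besides the shell and the picture viewer there is one more tool, called after "Call:" by a JSON object that holds its "fn" and its "kwargs". step_arm: Moves the arm, as the interface text tells. Its arguments: {"type":"object","properties":{"commands":{"type":"array"},"force":{"type":"number"}},"required":["commands"]}

```bash
ls; mkdir -p pics
cat > h.py <<'E'
from plant import *
import numpy as np, cv2
from scipy.spatial.transform import Rotation as R
def cloud(c,st=None):
    z=c["z_map"];v,u=np.mgrid[0:480,0:640]
    P=np.stack([(u-c["cx"])/c["fx"]*z,-(v-c["cy"])/c["fy"]*z,-z],-1)
    if "mount" in c:
        m=np.array(c["mount"]);P=P@m[:3,:3].T+m[:3,3]
        return P@R.from_quat(st["tcp_rot"]).as_matrix().T+np.array(st["eef_pos"])
    a=np.array(c["attitude"])
    Rm=R.from_quat(a).as_matrix() if a.size==4 else a[:3,:3]
    return P@Rm.T+np.array(c["eye"])
E
python3 - <<'E'
from h import *
s=get_state();print(s)
for n in("scene","side"):
    c=read_camera(n);print({k:v for k,v in c.items() if k not in("color","z_map")})
    cv2.imwrite(f"pics/{n}0.png",c["color"][...,::-1]);np.save(n+".npy",cloud(c));np.save(n+"c.npy",c["color"])
E
```

```text
pics
{'time': 0.0, 'qpos': array([-1.43100622e+00,  2.87187815e-01,  1.57817507e+00,  3.74042976e-07,
        1.27859886e+00, -1.49989881e-01]), 'dq': array([ 0.00032049,  0.00076214, -0.00050831,  0.00192426, -0.00099601,
        0.00092552]), 'joint_efforts': array([ 6.33686886e-04, -4.05981088e+01, -2.92625159e+01, -8.54804603e-05,
        5.92424491e-03,  1.11855289e-05]), 'eef_pos': array([ 0.1928226 , -0.64622248,  0.24393342]), 'tcp_rot': array([ 9.89521109e-01,  1.44383422e-01,  6.22003529e-06, -1.18452631e-03]), 'contact_force': array([0.15091075, 0.2307317 , 0.53164078]), 'wrist_torque': array([ 0.02692476, -0.03004983,  0.05123045]), 'finger_force': 0.0, 'opening': 1.0017213325072027}
{'fx': 463.20387521640436, 'fy': 463.20387521640436, 'cx': 321.4223682200665, 'cy': 243.27291090087556, 'eye': array([ 1.04589201, -0.16687354,  0.8805398 ]), 'attitude': array([0.25482536, 0.18726383, 0.56752439, 0.76020547])}
{'fx': 457.995334655765, 'fy': 457.995334655765, 'cx': 323.2873439679934, 'cy': 241.92852678950447, 'eye': array([0.17277918, 0.54858445, 0.74781276]), 'attitude': array([-0.11207736,  0.38670868,  0.87960784, -0.25334781])}
```

View pics/scene0.png

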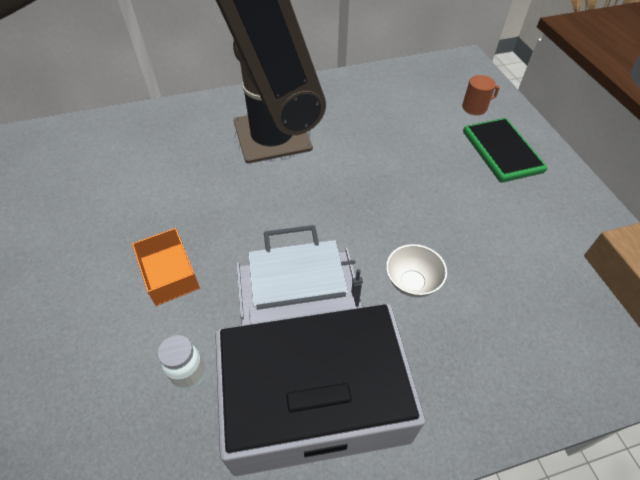

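View pics/side0.png

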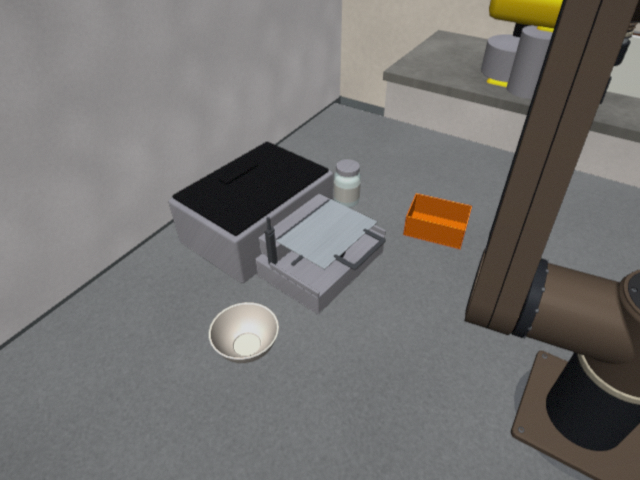

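The scene view shows the handle bar at about (290,230), the plate around (297,273), the stay at (358,288), the tank behind, the tub at (167,265), the jar at (180,357) and the bowl at (416,270). The side view confirms this: stay at (270,240), handle at (362,248).

Run:
```python
from h import *
for n in("scene","side"):
    P=np.load(n+".npy");z=P[...,2]
    reg=np.zeros(z.shape,bool)
    if n=="scene": reg[220:310,230:350]=1
    else: reg[190:280,262:390]=1
    m=reg&(z>.108)&(z<.126)
    k,l,st,_=cv2.connectedComponentsWithStats(m.astype(np.uint8))
    q=P[m]; print(n,m.sum(),np.median(q[:,2]))
    m2=cv2.morphologyEx(m.astype(np.uint8),cv2.MORPH_OPEN,np.ones((13,13)))>0
    q=P[m2];print("plate",cv2.minAreaRect(q[:,:2].astype(np.float32)*1000),np.median(q[:,2]))
    m3=m&~(cv2.dilate(m2.astype(np.uint8),np.ones((7,7)))>0)
    q=P[m3]; print("rest",len(q),np.round(cv2.minAreaRect(q[:,:2].astype(np.float32)*1000)[0]), )
    # tank top
    t=(z>.15)&(z<.168)&(abs(P[...,0])<1.2); t=cv2.morphologyEx(t.astype(np.uint8),cv2.MORPH_OPEN,np.ones((15,15)))>0
    print("tank",cv2.minAreaRect(P[t][:,:2].astype(np.float32)*1000),np.median(P[t][:,2]))
    if n=="scene":
        for uv in [(270,232),(290,230),(313,228),(358,272),(358,285),(347,262)]: print(uv,P[uv[1],uv[0]])
    else:
        for uv in [(270,220),(270,232),(362,248),(345,262),(381,234)]: print(uv,P[uv[1],uv[0]])
```

```text
scene 6284 0.11834370470907363
plate ((553.1409912109375, -66.98733520507812), (180.41526794433594, 136.0904541015625), 82.54012298583984) 0.11849977591225325
rest 1614 [536. -59.]
tank ((812.0409545898438, -98.5247802734375), (99.48584747314453, 32.775699615478516), 83.06644439697266) 0.1601598596740198
(270, 232) [ 0.44122174 -0.09520751  0.11941944]
(290, 230) [ 0.4498773  -0.05417391  0.12201291]
(313, 228) [ 0.45949891 -0.00689024  0.1235655 ]
(358, 272) [0.6284745  0.02911346 0.18718363]
(358, 285) [0.632959   0.03023679 0.14958131]
(347, 262) [0.56060054 0.03442849 0.12197595]
side 5116 0.11853327852814793
plate ((561.5322265625, -67.57484436035156), (184.59066772460938, 163.5999298095703), 82.52822875976562) 0.11871682170875497
rest 1072 [552. -63.]
tank ((0.0, 0.0), (0.0, 0.0), 0.0) nan
(270, 220) [ 0.66404029 -0.02010853  0.12951998]
(270, 232) [0.62180877 0.03247695 0.15466147]
(362, 248) [ 0.48818266 -0.10942579  0.06517126]
(345, 262) [ 0.47221784 -0.00515969  0.11905185]
(381, 234) [ 0.47444079 -0.1734805   0.06422375]
  return _methods._mean(a, axis=axis, dtype=dtype,
  ret = ret.dtype.type(ret / rcount)
```

Run:
```python
from h import *
a=np.radians(-7.46);ex=np.array([np.cos(a),np.sin(a)]);ey=np.array([-ex[1],ex[0]])
for n in("scene","side"):
    P=np.load(n+".npy");P=P[np.isfinite(P).all(-1)];z=P[:,2]
    s=P[:,:2]@ex;t=P[:,:2]@ey
    def show(nm,m):
        print(n,nm,m.sum(),*[np.round(np.percentile(v[m],[1,5,25,50,75,95,99]),4) for v in(s,t,z)])
    g=(s>.4)&(s<.66)&(z>.105)&(z<.13)&(t>-.1)&(t<.12)
    show("all",g)
    show("handle",g&(s<.485)); show("bar",g&(s<.468))
    show("plate",g&(s>.49))
    show("stay",(z>.135)&(z<.2)&(s>.55)&(s<.66)&(t>.08)&(t<.13))
    show("jar",(z>.09)&(z<.125)&(t<-.15)&(t>-.5)&(s<.9)&(s>.4))
    show("deckfrontface",(z>.02)&(z<.06)&(t<.1)&(t>-.1)&(s>.4)&(s<.6))
    show("deck",(z>.06)&(z<.07)&(t<.15)&(t>-.15)&(s>.4)&(s<.7))
    show("tanktop",(z>.15)&(z<.165)&(t<.25)&(t>-.25)&(s>.6)&(s<.95))
    b=g&(s<.468)
    if b.sum()>10: print("barfit dir deg",np.degrees(np.arctan2(*np.linalg.svd(P[b][:,:2]-P[b][:,:2].mean(0),full_matrices=0)[2][0][::-1])))
```

```text
scene all 7189 [0.4502 0.4893 0.5316 0.5766 0.6192 0.6425 0.6481] [-0.0861 -0.0777 -0.0413  0.0048  0.0512  0.09    0.1058] [0.1072 0.1085 0.1162 0.1181 0.1193 0.1209 0.1224]
scene handle 340 [0.4451 0.4471 0.4508 0.4533 0.4614 0.4801 0.4837] [-0.0506 -0.0484 -0.0348  0.0031  0.0407  0.0555  0.0578] [0.1138 0.1157 0.1187 0.12   0.1214 0.1232 0.1242]
scene bar 278 [0.4449 0.4468 0.45   0.4525 0.4545 0.4635 0.4676] [-0.0504 -0.0474 -0.027   0.0038  0.0347  0.0542  0.0576] [0.1135 0.1155 0.1186 0.1199 0.1214 0.1233 0.1242]
scene plate 6827 [0.4936 0.5013 0.539  0.5812 0.6208 0.6428 0.6483] [-0.0866 -0.0781 -0.0416  0.0049  0.0522  0.0906  0.1062] [0.1071 0.1085 0.1161 0.118  0.1192 0.1207 0.1218]
scene stay 145 [0.6136 0.6143 0.6185 0.6202 0.6225 0.6238 0.6243] [0.1023 0.1028 0.1072 0.1105 0.1138 0.1187 0.1199] [0.1359 0.139  0.1491 0.1576 0.1638 0.1883 0.19  ]
scene jar 949 [0.6539 0.6583 0.6717 0.6849 0.698  0.7086 0.7103] [-0.2563 -0.253  -0.2401 -0.2278 -0.2156 -0.2037 -0.2004] [0.0947 0.0993 0.1078 0.109  0.11   0.1113 0.112 ]
scene deckfrontface 1 [0.5105 0.5105 0.5105 0.5105 0.51
[... 1408 characters left out ...]
 0.6884 0.7029 0.7072] [-0.2565 -0.2511 -0.2361 -0.2217 -0.2086 -0.2009 -0.1537] [0.0902 0.0919 0.1027 0.1087 0.1101 0.1117 0.1155]
side deckfrontface 505 [0.4825 0.4829 0.4835 0.4841 0.4847 0.4857 0.4861] [-0.0952 -0.0823 -0.0153  0.0326  0.0674  0.0934  0.0991] [0.0207 0.022  0.0282 0.036  0.0454 0.0571 0.0594]
side deck 2383 [0.4836 0.4862 0.5001 0.5184 0.5681 0.6424 0.6616] [-0.112  -0.0805  0.0192  0.0729  0.1     0.1234  0.1317] [0.0604 0.062  0.0637 0.0646 0.0656 0.0674 0.069 ]
side tanktop 2716 [0.6124 0.6768 0.7143 0.7685 0.8128 0.8552 0.8666] [-0.1351 -0.1229 -0.0545  0.016   0.0828  0.1378  0.1504] [0.15   0.1501 0.1503 0.1508 0.1516 0.1606 0.1621]
barfit dir deg 82.41309256063552
```

Call:
{"fn": "step_arm", "kwargs": {"commands": [{"x":40,"y":-46,"z":-5},{"spin":-8},{"spin":-8},{"x":0},{"x":0},{"x":0},{"x":0},{"x":0},{"x":0},{"x":0}]}}

```text
invalid input
```

Call:
{"fn": "step_arm", "kwargs": {"commands": [{"gripper":-1,"x":29,"y":-35,"z":0,"spin":0},{"gripper":-1,"x":29,"y":-35,"z":0,"spin":0},{"gripper":-1,"x":29,"y":-35,"z":0,"spin":0},{"gripper":-1,"x":29,"y":-35,"z":0,"spin":0},{"gripper":-1,"x":29,"y":-35,"z":0,"spin":0},{"gripper":-1,"x":29,"y":-35,"z":0,"spin":0},{"gripper":-1,"x":29,"y":-35,"z":0,"spin":0},{"gripper":-1,"x":29,"y":-35,"z":0,"spin":0},{"gripper":-1,"x":29,"y":-35,"z":0,"spin":0},{"gripper":-1,"x":29,"y":-35,"z":0,"spin":0}], "force": 20}}

```text
time: 1.1
eef_pos: [0.3709, -0.2266, 0.245]
tcp_rot: [0.99, 0.144, 0.0, -0.0]
contact_force: [0.8, -1.2, 0.2]
opening: 0.999
finger_force: 0.0
```

Call:
{"fn": "step_arm", "kwargs": {"commands": [{"gripper":-1,"x":30.5,"y":-36,"z":0,"spin":0},{"gripper":-1,"x":30.5,"y":-36,"z":0,"spin":0},{"gripper":-1,"x":30.5,"y":-36,"z":0,"spin":0},{"gripper":-1,"x":30.5,"y":-36,"z":0,"spin":0},{"gripper":-1,"x":0,"y":0,"z":0,"spin":-8.5},{"gripper":-1,"x":0,"y":0,"z":0,"spin":-8.5},{"gripper":-1,"x":0,"y":0,"z":0,"spin":-8.5},{"gripper":-1,"x":0,"y":0,"z":0,"spin":-8.5},{"gripper":-1,"x":0,"y":0,"z":0,"spin":-8.5},{"gripper":-1,"x":0,"y":0,"z":0,"spin":-8.5}]}}

```text
time: 2.1
eef_pos: [0.4462, -0.0555, 0.2448]
tcp_rot: [0.829, 0.559, -0.0, -0.0]
contact_force: [0.6, -0.4, -0.8]
opening: 0.999
finger_force: 0.0
```

Call:
{"fn": "step_arm", "kwargs": {"commands": [{"gripper":-1,"x":0,"y":0,"z":10,"spin":-7.5},{"gripper":-1,"x":0,"y":0,"z":10,"spin":-7.4},{"gripper":-0.2,"x":0,"y":0,"z":10,"spin":0},{"gripper":-0.2,"x":0,"y":0,"z":10,"spin":0},{"gripper":-0.2,"x":0,"y":0,"z":0,"spin":0},{"gripper":-0.2,"x":0,"y":0,"z":0,"spin":0},{"gripper":-0.2,"x":0,"y":0,"z":0,"spin":0},{"gripper":-0.2,"x":0,"y":0,"z":0,"spin":0},{"gripper":-0.2,"x":0,"y":0,"z":0,"spin":0},{"gripper":-0.2,"x":0,"y":0,"z":0,"spin":0}]}}

```text
time: 3.1
eef_pos: [0.4467, -0.0557, 0.2056]
tcp_rot: [0.752, 0.659, 0.0, 0.0]
contact_force: [0.3, -1.1, 0.3]
opening: 0.605
finger_force: 0.0
```

Run:
```python
from h import *
s=get_state();c=read_camera("wrist")
print(s["eef_pos"],R.from_quat(s["tcp_rot"]).as_matrix().round(4).tolist(),s["opening"],s["qpos"],s["contact_force"],s["wrist_torque"],c["mount"])
cv2.imwrite("pics/w1.png",c["color"][...,::-1])
P=cloud(c,s);np.save("w1.npy",P)
a=np.radians(-7.46);ex=np.array([np.cos(a),np.sin(a)]);ey=np.array([-ex[1],ex[0]])
S=P[...,:2]@ex;T=P[...,:2]@ey;z=P[...,2]
for nm,m in(("bar",(S>.43)&(S<.463)&(z>.108)&(z<.13)&(abs(T-.005)<.035)),("plate",(S>.48)&(S<.7)&(z>.112)&(z<.125)&(abs(T)<.12))):
    print(nm,m.sum(),*[np.percentile(v[m],[1,5,25,50,75,95,99]).round(4) if m.any() else 0 for v in(S,T,z)])
    if m.any(): q=P[m][:,:2];print(np.degrees(np.arctan2(*np.linalg.svd(q-q.mean(0),full_matrices=0)[2][0][::-1])))
```

```text
[ 0.44671199 -0.05574879  0.20564702] [[0.1306, 0.9914, 0.0006], [0.9914, -0.1306, -0.0002], [-0.0001, 0.0006, -1.0]] 0.6045985272533404 [-3.50219971e-01 -1.91206242e-01  2.14734687e+00  1.91692711e-05
  1.18486882e+00 -2.19251365e-01] [ 0.25201297 -1.0824246   0.30468607] [0.02282556 0.05950653 0.00819906] [[ 8.34114635e-05  9.57750756e-01  2.87599516e-01  7.38048943e-02]
 [ 9.99999952e-01 -1.65352830e-04  2.60624006e-04 -3.88861117e-05]
 [ 2.97168232e-04  2.87599481e-01 -9.57750724e-01 -1.28418679e-01]
 [ 0.00000000e+00  0.00000000e+00  0.00000000e+00  1.00000000e+00]]
bar 1418 [0.4439 0.4444 0.4465 0.4487 0.4513 0.4534 0.4535] [-0.0291 -0.026  -0.0107  0.0077  0.0244  0.037   0.0395] [0.1174 0.1184 0.12   0.121  0.1218 0.1226 0.1231]
-97.13143727255941
plate 49336 [0.4902 0.4968 0.5303 0.5641 0.5992 0.6618 0.6631] [-0.0918 -0.0628 -0.0159  0.0263  0.0642  0.0915  0.1111] [0.1135 0.1173 0.1184 0.1189 0.1194 0.1203 0.1233]
-63.018703635101936
```

View pics/w1.png

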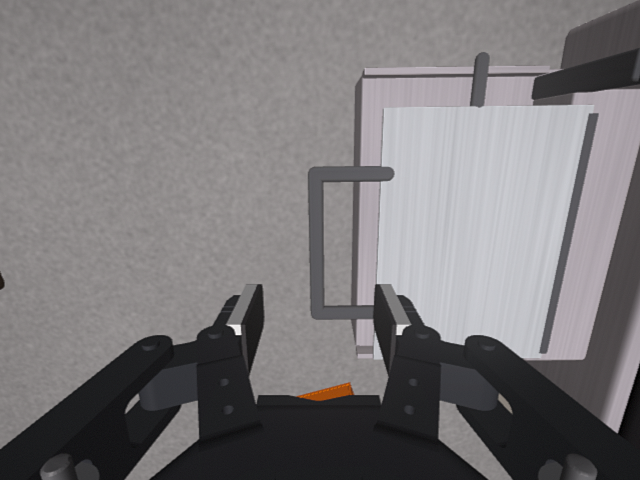

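The wrist view shows the bar at column ~316, between the fingers (245 and 395), and the pin at (481,80). The estimate holds, so I'm lowering now.

Call:
{"fn": "step_arm", "kwargs": {"commands": [{"gripper":-0.05,"x":2,"y":-1,"z":0,"spin":0},{"gripper":-0.05,"x":0,"y":0,"z":10,"spin":0},{"gripper":-0.05,"x":0,"y":0,"z":15,"spin":0},{"gripper":-0.05,"x":0,"y":0,"z":15,"spin":0},{"gripper":-0.05,"x":0,"y":0,"z":15,"spin":0},{"gripper":-0.05,"x":0,"y":0,"z":15,"spin":0},{"gripper":-0.05,"x":0,"y":0,"z":13,"spin":0},{"gripper":-0.05,"x":0,"y":0,"z":10,"spin":0},{"gripper":-0.05,"x":0,"y":0,"z":0,"spin":0},{"gripper":-0.05,"x":0,"y":0,"z":0,"spin":0}]}}

```text
time: 4.15
eef_pos: [0.446, -0.0536, 0.1123]
tcp_rot: [0.752, 0.659, -0.0, -0.0]
contact_force: [0.3, -0.2, -0.1]
opening: 0.527
finger_force: 0.0
```

Call:
{"fn": "step_arm", "kwargs": {"commands": [{"gripper":1,"x":0,"y":0,"z":0,"spin":0},{"gripper":1,"x":0,"y":0,"z":0,"spin":0},{"gripper":1,"x":0,"y":0,"z":0,"spin":0},{"gripper":1,"x":0,"y":0,"z":0,"spin":0},{"gripper":1,"x":0,"y":0,"z":0,"spin":0},{"gripper":1,"x":0,"y":0,"z":0,"spin":0},{"gripper":1,"x":0,"y":0,"z":0,"spin":0},{"gripper":1,"x":0,"y":0,"z":0,"spin":0},{"gripper":1,"x":0,"y":0,"z":0,"spin":0},{"gripper":1,"x":0,"y":0,"z":0,"spin":0}], "force": 25}}

```text
time: 5.15
eef_pos: [0.4456, -0.0536, 0.113]
tcp_rot: [0.752, 0.66, -0.0, -0.0]
contact_force: [-5.2, 0.8, 5.3]
opening: 0.104
finger_force: 24.5
```

Run:
```python
from h import *
s=get_state();print(s)
# arc plan: 50 cumulative angles; rows of tool y(=+fryer x), z
r=.170;off=.002
p=lambda th:(-r*np.cos(th)-0*th+off*np.sin(th), r*np.sin(th)+off*np.cos(th))
th=np.r_[np.linspace(0,1.5,21),np.linspace(1.5,2.12,15)[1:]]
q=np.array([p(t) for t in th])*1000
d=np.diff(q,axis=0)
for i,(a,b) in enumerate(d): print(i,round(th[i+1],3),round(a,1),round(-b,1))
```

```text
{'time': 5.15, 'qpos': array([-3.46231205e-01, -6.26527452e-02,  2.22023197e+00, -6.60447475e-04,
        9.85031456e-01, -2.15658025e-01]), 'dq': array([-0.00049921, -0.00053387, -0.000638  ,  0.00026428,  0.00123538,
       -0.00115401]), 'joint_efforts': array([ 9.41868435e-03, -2.05853140e+01, -2.48429489e+01,  2.86869770e-01,
       -9.95695330e-01,  9.26939445e-02]), 'eef_pos': array([ 0.44559705, -0.05362746,  0.11299219]), 'tcp_rot': array([ 7.51611532e-01,  6.59605769e-01, -4.86835785e-04, -3.12656300e-04]), 'contact_force': array([-5.16588134,  0.84022347,  5.32609774]), 'wrist_torque': array([0.04565387, 0.66816992, 0.08672919]), 'finger_force': 24.54455405473709, 'opening': 0.10448606030264768}
0 0.075 0.6 -12.7
1 0.15 1.6 -12.6
2 0.225 2.5 -12.5
3 0.3 3.5 -12.3
4 0.375 4.4 -12.0
5 0.45 5.2 -11.6
6 0.525 6.1 -11.2
7 0.6 6.9 -10.7
8 0.675 7.7 -10.2
9 0.75 8.4 -9.5
10 0.825 9.1 -8.9
11 0.9 9.8 -8.2
12 0.975 10.4 -7.4
13 1.05 10.9 -6.6
14 1.125 11.4 -5.8
15 1.2 11.8 -4.9
16 1.275 12.1 -4.0
17 1.35 12.4 -3.1
18 1.425 12.6 -2.2
19 1.5 12.7 -1.2
20 1.544 7.5 -0.3
21 1.589 7.5 0.1
22 1.633 7.5 0.4
23 1.677 7.5 0.7
24 1.721 7.5 1.1
25 1.766 7.4 1.4
26 1.81 7.3 1.7
27 1.854 7.2 2.0
28 1.899 7.2 2.3
29 1.943 7.0 2.7
30 1.987 6.9 3.0
31 2.031 6.8 3.3
32 2.076 6.6 3.6
33 2.12 6.5 3.9
```

Call:
{"fn": "step_arm", "kwargs": {"commands": [{"gripper":1,"x":0,"y":0,"z":-12.7,"spin":0},{"gripper":1,"x":0,"y":1.6,"z":-12.6,"spin":0},{"gripper":1,"x":0,"y":2.5,"z":-12.5,"spin":0},{"gripper":1,"x":0,"y":3.5,"z":-12.3,"spin":0},{"gripper":1,"x":0,"y":4.4,"z":-12,"spin":0},{"gripper":1,"x":0,"y":5.2,"z":-11.6,"spin":0},{"gripper":1,"x":0,"y":6.1,"z":-11.2,"spin":0},{"gripper":1,"x":0,"y":6.9,"z":-10.7,"spin":0},{"gripper":1,"x":0,"y":7.7,"z":-10.2,"spin":0},{"gripper":1,"x":0,"y":8.4,"z":-9.5,"spin":0}]}}

```text
time: 6.15
eef_pos: [0.4901, -0.059, 0.229]
tcp_rot: [0.752, 0.66, -0.002, -0.003]
contact_force: [-11.4, 1.3, 6.6]
opening: 0.104
finger_force: 24.5
```

Call:
{"fn": "step_arm", "kwargs": {"commands": [{"gripper":1,"x":0,"y":8,"z":-9.4,"spin":0},{"gripper":1,"x":0,"y":9.5,"z":-8.7,"spin":0},{"gripper":1,"x":0,"y":10,"z":-7.7,"spin":0},{"gripper":1,"x":0,"y":10.7,"z":-6.7,"spin":0},{"gripper":1,"x":0,"y":11.2,"z":-5.9,"spin":0},{"gripper":1,"x":0,"y":11.6,"z":-5,"spin":0},{"gripper":1,"x":0,"y":12,"z":-4,"spin":0},{"gripper":1,"x":0,"y":12.4,"z":-3.1,"spin":0},{"gripper":1,"x":0,"y":12.6,"z":-2.2,"spin":0},{"gripper":1,"x":0,"y":12.7,"z":-1.2,"spin":0}]}}

```text
time: 7.15
eef_pos: [0.6027, -0.0727, 0.2839]
tcp_rot: [0.752, 0.66, 0.002, -0.001]
contact_force: [-2.7, 3.9, 6.6]
opening: 0.108
finger_force: 26.0
```

Call:
{"fn": "step_arm", "kwargs": {"commands": [{"gripper":1,"x":0,"y":7.5,"z":-0.3,"spin":0},{"gripper":1,"x":0,"y":7.5,"z":0,"spin":0},{"gripper":1,"x":0,"y":7.5,"z":0.3,"spin":0},{"gripper":1,"x":0,"y":7.5,"z":0.6,"spin":0},{"gripper":1,"x":0,"y":7.5,"z":1,"spin":0},{"gripper":1,"x":0,"y":7.4,"z":1.3,"spin":0},{"gripper":1,"x":0,"y":7.3,"z":1.6,"spin":0},{"gripper":1,"x":0,"y":7.2,"z":2,"spin":0},{"gripper":1,"x":0,"y":7.2,"z":2.3,"spin":0},{"gripper":1,"x":0,"y":7,"z":2.7,"spin":0}]}}

```text
time: 8.15
eef_pos: [0.6755, -0.0818, 0.271]
tcp_rot: [0.752, 0.66, 0.002, -0.001]
contact_force: [-0.3, 5.7, 3.8]
opening: 0.104
finger_force: 26.4
```

Call:
{"fn": "step_arm", "kwargs": {"commands": [{"gripper":1,"x":0,"y":6.9,"z":3,"spin":0},{"gripper":1,"x":0,"y":6.8,"z":3.3,"spin":0},{"gripper":1,"x":0,"y":6.6,"z":3.6,"spin":0},{"gripper":1,"x":0,"y":6.5,"z":3.9,"spin":0},{"gripper":1,"x":0,"y":0,"z":0,"spin":0},{"gripper":1,"x":0,"y":0,"z":0,"spin":0},{"gripper":1,"x":0,"y":0,"z":0,"spin":0},{"gripper":1,"x":0,"y":0,"z":0,"spin":0},{"gripper":1,"x":0,"y":0,"z":0,"spin":0},{"gripper":1,"x":0,"y":0,"z":0,"spin":0}]}}

```text
time: 9.15
eef_pos: [0.7022, -0.085, 0.2568]
tcp_rot: [0.752, 0.66, 0.002, -0.0]
contact_force: [-0.6, 6.0, 0.9]
opening: 0.103
finger_force: 26.7
```

Run:
```python
from h import *
s=get_state();print(s["eef_pos"],s["contact_force"],s["wrist_torque"])
c=read_camera("scene");im=c["color"][...,::-1]
cv2.imwrite("pics/s2.png",cv2.resize(im[160:400,160:480],None,fx=2,fy=2))
np.save("s2.npy",cloud(c))
c=read_camera("side");im=c["color"][...,::-1]
np.save("d2.npy",cloud(c))
cv2.imwrite("pics/d2.png",cv2.resize(im[90:330,180:500],None,fx=2,fy=2))
```

```text
[ 0.7021769  -0.08500206  0.2568199 ] [-0.64932742  6.00012364  0.86045895] [ 0.89067696 -0.07593202  0.15033357]
```

View pics/d2.png

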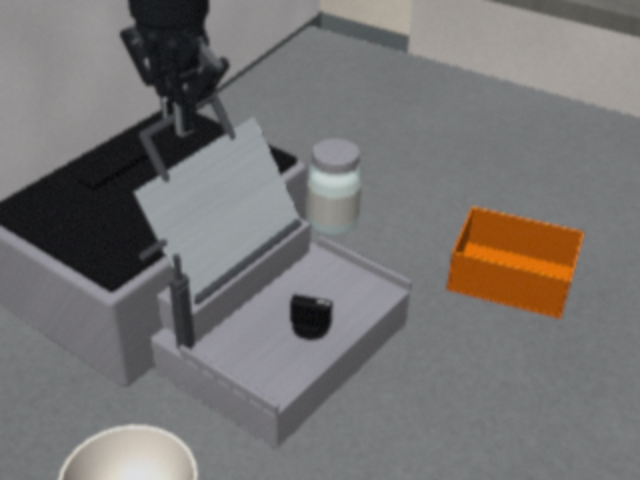

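The side crop shows the pin at (152,248) past the stay, which stands upright at (178,265). The knob is visible at (311,315). Now easing back.

Call:
{"fn": "step_arm", "kwargs": {"commands": [{"gripper":1,"x":0,"y":-6.5,"z":-3.9,"spin":0},{"gripper":1,"x":0,"y":-6.6,"z":-3.6,"spin":0},{"gripper":1,"x":0,"y":-6.8,"z":-3.3,"spin":0},{"gripper":1,"x":0,"y":-6.9,"z":-3,"spin":0},{"gripper":1,"x":0,"y":-7,"z":-2.7,"spin":0},{"gripper":1,"x":0,"y":-7.2,"z":-2.3,"spin":0},{"gripper":1,"x":0,"y":-7.2,"z":-2,"spin":0},{"gripper":1,"x":0,"y":-7.3,"z":-1.6,"spin":0},{"gripper":1,"x":0,"y":0,"z":0,"spin":0},{"gripper":1,"x":0,"y":0,"z":0,"spin":0}]}}

```text
time: 10.25
eef_pos: [0.6472, -0.0784, 0.2797]
tcp_rot: [0.752, 0.66, 0.003, 0.0]
contact_force: [0.6, 4.6, 1.1]
opening: 0.106
finger_force: 26.0
```

Run:
```python
from h import *
s=get_state();p=s["eef_pos"];S=p[0]*.9915-p[1]*.1298;print(p,S,s["contact_force"],s["wrist_torque"])
print("theta",np.pi/2+np.arcsin((S-.6185-.002)/.17))
```

```text
[ 0.6471978  -0.07837061  0.27972882] 0.6518691216013126 [0.55965766 4.6056442  1.06565544] [ 0.81737157 -0.22461792  0.10039757]
theta 1.7563840993926318
```

Call:
{"fn": "step_arm", "kwargs": {"commands": [{"gripper":1,"x":0,"y":-3.5,"z":-0.6,"spin":0},{"gripper":1,"x":0,"y":-3.5,"z":-0.5,"spin":0},{"gripper":1,"x":0,"y":-3,"z":-0.4,"spin":0},{"gripper":1,"x":0,"y":-2,"z":-0.2,"spin":0},{"gripper":1,"x":0,"y":-1,"z":-0.1,"spin":0},{"gripper":1,"x":0,"y":0,"z":0,"spin":0},{"gripper":1,"x":0,"y":0,"z":0,"spin":0},{"gripper":1,"x":0,"y":0,"z":0,"spin":0},{"gripper":1,"x":0,"y":0,"z":0,"spin":0},{"gripper":1,"x":0,"y":0,"z":0,"spin":0}]}}

```text
time: 11.25
eef_pos: [0.6347, -0.077, 0.2817]
tcp_rot: [0.752, 0.66, 0.003, 0.001]
contact_force: [1.2, 5.1, 1.9]
opening: 0.106
finger_force: 26.1
```

Call:
{"fn": "step_arm", "kwargs": {"commands": [{"gripper":1,"x":0,"y":-0.5,"z":-0.1,"spin":0},{"gripper":1,"x":0,"y":-0.5,"z":0,"spin":0},{"gripper":1,"x":0,"y":-0.5,"z":0,"spin":0},{"gripper":1,"x":0,"y":0,"z":0,"spin":0},{"gripper":1,"x":0,"y":0,"z":0,"spin":0},{"gripper":1,"x":0,"y":0,"z":0,"spin":0},{"gripper":1,"x":0,"y":0,"z":0,"spin":0},{"gripper":1,"x":0,"y":0,"z":0,"spin":0},{"gripper":1,"x":0,"y":0,"z":0,"spin":0},{"gripper":1,"x":0,"y":0,"z":0,"spin":0}]}}

```text
time: 12.25
eef_pos: [0.6333, -0.0768, 0.2819]
tcp_rot: [0.752, 0.66, 0.003, 0.001]
contact_force: [1.1, 5.4, 2.9]
opening: 0.105
finger_force: 26.1
```

Call:
{"fn": "step_arm", "kwargs": {"commands": [{"gripper":1,"x":0,"y":-0.5,"z":0,"spin":0},{"gripper":1,"x":0,"y":-0.5,"z":-0.1,"spin":0},{"gripper":1,"x":0,"y":-0.5,"z":0,"spin":0},{"gripper":1,"x":0,"y":0,"z":0,"spin":0},{"gripper":1,"x":0,"y":0,"z":0,"spin":0},{"gripper":1,"x":0,"y":0,"z":0,"spin":0},{"gripper":1,"x":0,"y":0,"z":0,"spin":0},{"gripper":1,"x":0,"y":0,"z":0,"spin":0},{"gripper":1,"x":0,"y":0,"z":0,"spin":0},{"gripper":1,"x":0,"y":0,"z":0,"spin":0}]}}

```text
time: 13.25
eef_pos: [0.6316, -0.0767, 0.2819]
tcp_rot: [0.752, 0.659, 0.002, 0.001]
contact_force: [1.8, 5.9, 1.9]
opening: 0.101
finger_force: 26.2
```

Call:
{"fn": "step_arm", "kwargs": {"commands": [{"gripper":1,"x":0,"y":-0.4,"z":0,"spin":0},{"gripper":1,"x":0,"y":-0.4,"z":0,"spin":0},{"gripper":1,"x":0,"y":0,"z":0,"spin":0},{"gripper":1,"x":0,"y":0,"z":0,"spin":0},{"gripper":1,"x":0,"y":0,"z":0,"spin":0},{"gripper":1,"x":0,"y":0,"z":0,"spin":0},{"gripper":1,"x":0,"y":0,"z":0,"spin":0},{"gripper":1,"x":0,"y":0,"z":0,"spin":0},{"gripper":1,"x":0,"y":0,"z":0,"spin":0},{"gripper":1,"x":0,"y":0,"z":0,"spin":0}]}}

```text
time: 14.25
eef_pos: [0.6308, -0.0766, 0.282]
tcp_rot: [0.752, 0.659, 0.002, 0.001]
contact_force: [1.4, 4.4, 2.9]
opening: 0.104
finger_force: 26.2
```

Run:
```python
from h import *
c=read_camera("side");im=c["color"][...,::-1]
s=get_state();print(s["contact_force"],s["wrist_torque"],s["eef_pos"])
cv2.imwrite("pics/d3.png",cv2.resize(im[150:300,220:380],None,fx=4,fy=4,interpolation=cv2.INTER_CUBIC))
```

```text
[0.98174907 4.96360761 1.9388949 ] [ 0.75723818 -0.32179587  0.08599826] [ 0.63080999 -0.07658213  0.28200244]
```

View pics/d3.png

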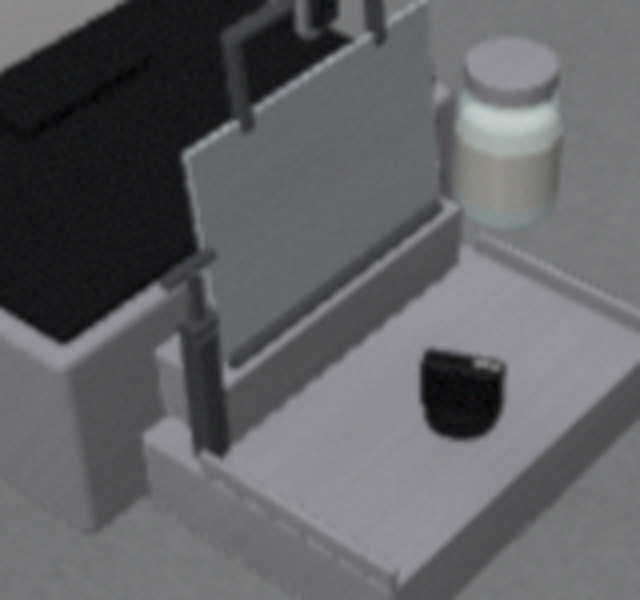

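The crop shows the pin (188,268) just at the stay tip (198,290), so contact is close. I'm continuing in small steps.

Call:
{"fn": "step_arm", "kwargs": {"commands": [{"gripper":1,"x":0,"y":-0.5,"z":0,"spin":0},{"gripper":1,"x":0,"y":-0.5,"z":0,"spin":0},{"gripper":1,"x":0,"y":0,"z":0,"spin":0},{"gripper":1,"x":0,"y":0,"z":0,"spin":0},{"gripper":1,"x":0,"y":0,"z":0,"spin":0},{"gripper":1,"x":0,"y":0,"z":0,"spin":0},{"gripper":1,"x":0,"y":0,"z":0,"spin":0},{"gripper":1,"x":0,"y":0,"z":0,"spin":0},{"gripper":1,"x":0,"y":0,"z":0,"spin":0},{"gripper":1,"x":0,"y":0,"z":0,"spin":0}]}}

```text
time: 15.3
eef_pos: [0.63, -0.0765, 0.2821]
tcp_rot: [0.752, 0.659, 0.003, 0.001]
contact_force: [1.7, 5.4, 3.2]
opening: 0.105
finger_force: 26.1
```

Run:
```python
from h import *
for i in range(4):
    c=read_camera("side")
    s=get_state();print(s["contact_force"],s["wrist_torque"],s["eef_pos"])
```

```text
[2.03729355 5.23351263 3.13759564] [ 0.7655694  -0.40513739  0.0851546 ] [ 0.63003163 -0.07650005  0.28205601]
[1.33871738 5.45363989 2.42392245] [ 0.7207268  -0.31944079  0.12440734] [ 0.63002226 -0.07649889  0.28207616]
[1.3145752  5.5491515  2.20679257] [ 0.76818245 -0.33194487  0.14584104] [ 0.63005846 -0.07648141  0.28210319]
[1.98091258 5.86738534 2.13026152] [ 0.71806341 -0.38875358  0.11928848] [ 0.6300419  -0.07648683  0.28208929]
```

Call:
{"fn": "step_arm", "kwargs": {"commands": [{"gripper":1,"x":0,"y":-0.5,"z":0,"spin":0},{"gripper":1,"x":0,"y":-0.5,"z":0,"spin":0},{"gripper":1,"x":0,"y":0,"z":0,"spin":0},{"gripper":1,"x":0,"y":0,"z":0,"spin":0},{"gripper":1,"x":0,"y":0,"z":0,"spin":0},{"gripper":1,"x":0,"y":0,"z":0,"spin":0},{"gripper":1,"x":0,"y":0,"z":0,"spin":0},{"gripper":1,"x":0,"y":0,"z":0,"spin":0},{"gripper":1,"x":0,"y":0,"z":0,"spin":0},{"gripper":1,"x":0,"y":0,"z":0,"spin":0}]}}

```text
time: 16.5
eef_pos: [0.6294, -0.0764, 0.2821]
tcp_rot: [0.752, 0.659, 0.003, 0.001]
contact_force: [2.8, 5.5, 1.4]
opening: 0.101
finger_force: 26.1
```

Run:
```python
from h import *
for i in range(4):
    c=read_camera("side")
    s=get_state();print(s["contact_force"],s["wrist_torque"],s["eef_pos"])
```

```text
[2.88217738 5.2659671  2.72561134] [ 0.76678887 -0.53288785  0.12182688] [ 0.62940788 -0.07640096  0.28219113]
[2.77490009 5.7810054  2.63931086] [ 0.73116822 -0.56178725  0.0897318 ] [ 0.62939616 -0.07642506  0.28218254]
[2.63243677 4.88149083 3.37595226] [ 0.77634216 -0.5657776   0.11637656] [ 0.62938145 -0.07640189  0.28214591]
[2.62348517 5.39891402 1.71257781] [ 0.7387659  -0.53685865  0.13141555] [ 0.62940275 -0.07639817  0.28218639]
```

Force rose with the travel, so the pin is bearing on the stay. Releasing.

Call:
{"fn": "step_arm", "kwargs": {"commands": [{"gripper":-0.05,"x":0,"y":0,"z":0,"spin":0},{"gripper":-0.05,"x":0,"y":0,"z":0,"spin":0},{"gripper":-0.05,"x":0,"y":0,"z":0,"spin":0},{"gripper":-0.05,"x":0,"y":0,"z":0,"spin":0},{"gripper":-0.05,"x":0,"y":0,"z":0,"spin":0},{"gripper":-0.05,"x":0,"y":0,"z":-10,"spin":0},{"gripper":-0.05,"x":0,"y":0,"z":-20,"spin":0},{"gripper":-0.05,"x":0,"y":0,"z":-20,"spin":0},{"gripper":-0.05,"x":0,"y":0,"z":-20,"spin":0},{"gripper":-0.05,"x":0,"y":0,"z":0,"spin":0}]}}

```text
time: 17.7
eef_pos: [0.6287, -0.0779, 0.3557]
tcp_rot: [0.752, 0.659, 0.002, 0.003]
contact_force: [0.2, 0.2, 0.3]
opening: 0.526
finger_force: 0.0
```

Run:
```python
from h import *
s=get_state();print(s["contact_force"],s["wrist_torque"],s["eef_pos"],s["qpos"])
a=np.radians(-7.5);ex=np.array([np.cos(a),np.sin(a)]);ey=np.array([-ex[1],ex[0]])
big=[]
for n in("side","scene"):
    c=read_camera(n);P=cloud(c);S=P[...,:2]@ex-.6185;T=P[...,:2]@ey-.005;z=P[...,2]-.115
    im=c["color"][...,::-1]
    big.append(cv2.resize(im[150:300,220:380] if n=="side" else im[220:370,230:390],None,fx=2.5,fy=2.5,interpolation=cv2.INTER_CUBIC))
    m=(abs(T)<.08)&(z>.02)&(z<.12)&(abs(S)<.06)
    if m.sum()>20: f=np.polyfit(z[m],S[m],1);print(n,"guard angle",np.pi/2+np.arctan(f[0]),f,m.sum())
    k=(abs(S+.085)<.04)&(abs(T)<.04)&(z>-.022)&(z<-.005)
    if k.sum(): q=np.c_[S[k],T[k]].astype(np.float32)*1000;print("knob",k.sum(),cv2.minAreaRect(q),q.mean(0),np.percentile(z[k],[50,95])+.115)
cv2.imwrite("pics/b4.png",np.hstack(big))
```

```text
[0.15484956 0.17566475 0.27544558] [ 0.03001211 -0.01249499 -0.03291763] [ 0.62869306 -0.07785338  0.35573311] [-2.83130929e-01  1.30168269e-01  1.55981506e+00 -8.53924666e-05
  1.44344752e+00 -1.52301891e-01]
side guard angle 1.5826774683317448 [0.0118817  0.00734308] 2309
knob 153 ((-85.11911010742188, 0.08729743957519531), (43.46821975708008, 14.900179862976074), 25.117158889770508) [-86.2975      2.0423982] [0.10222559 0.10534599]
scene guard angle 1.4132374516115687 [-0.15887574  0.02686577] 2725
knob 68 ((-91.25127410888672, -3.826690673828125), (26.02747917175293, 13.311476707458496), 24.002880096435547) [-92.19624    -4.9447227] [0.10306578 0.10542339]
```

View pics/b4.png

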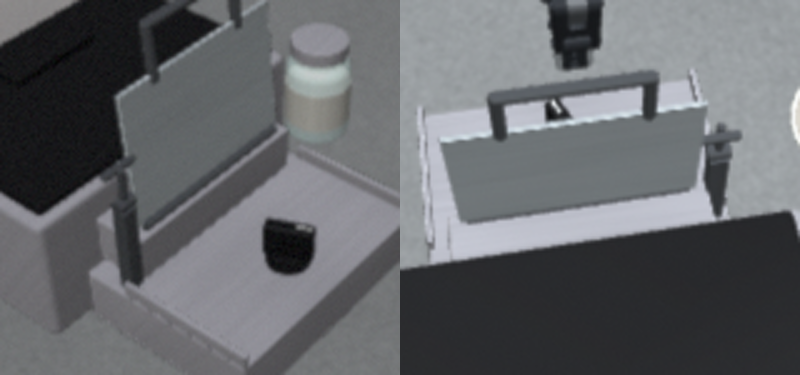

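The guard stands propped: the right half shows the pin at (738,135) on the tank side of the upright stay. The knob is at (290,240) in the left half, with its bar about 25° counter-clockwise of fryer x. Now I move above the knob.

Call:
{"fn": "step_arm", "kwargs": {"commands": [{"gripper":-0.05,"x":0,"y":-34,"z":0,"spin":0},{"gripper":-0.05,"x":0,"y":-33,"z":0,"spin":0},{"gripper":-0.05,"x":0,"y":-33,"z":0,"spin":8.1},{"gripper":-0.05,"x":0,"y":0,"z":20,"spin":8.1},{"gripper":-0.05,"x":0,"y":0,"z":20,"spin":8.1},{"gripper":-0.05,"x":0,"y":0,"z":20,"spin":8.1},{"gripper":-0.05,"x":0,"y":0,"z":20,"spin":8.1},{"gripper":-0.05,"x":0,"y":0,"z":20,"spin":8.1},{"gripper":-0.05,"x":0,"y":0,"z":20,"spin":8.1},{"gripper":-0.05,"x":0,"y":0,"z":20,"spin":8.1}]}}

```text
time: 18.8
eef_pos: [0.5271, -0.0641, 0.208]
tcp_rot: [0.989, 0.151, -0.001, -0.001]
contact_force: [-0.1, -0.2, 0.2]
opening: 0.524
finger_force: 0.0
```

Run:
```python
from h import *
import time
for i in range(4): c=read_camera("side")
s=get_state();c=read_camera("wrist")
P=cloud(c,s);z=P[...,2];M=R.from_quat(s["tcp_rot"]).as_matrix()
print(s["eef_pos"],M.round(3).tolist(),s["wrist_torque"],s["contact_force"],s["opening"])
k=(np.hypot(P[...,0]-.5296,P[...,1]+.0646)<.035)&(z>.097)&(z<.112)
q=P[k][:,:2].astype(np.float32)*1000
print(k.sum(),cv2.minAreaRect(q),q.mean(0))
v=np.linalg.svd(q-q.mean(0),full_matrices=0)[2][0];print("dir",np.degrees(np.arctan2(v[1],v[0])),"tool x yaw",np.degrees(np.arctan2(M[1,0],M[0,0])))
d=np.r_[np.array(cv2.minAreaRect(q)[0])/1000-s["eef_pos"][:2],0];print("tool shift mm",(M.T@d*1000).round(1))
cv2.imwrite("pics/w5.png",c["color"][...,::-1])
```

```text
[ 0.52756968 -0.06422559  0.20960296] [[0.952, 0.307, -0.002], [0.307, -0.952, 0.001], [-0.002, -0.001, -1.0]] [-0.03391409  0.06249286  0.03075693] [ 0.96828609  0.39309045 -0.09698227] 0.5252041890805221
1046 ((530.3408203125, -64.40328216552734), (43.101409912109375, 13.960603713989258), 16.388200759887695) [531.34143 -64.05891]
dir -163.57477 tool x yaw 17.874838729921365
tool shift mm [ 2.6  1.  -0. ]
```

View pics/w5.png

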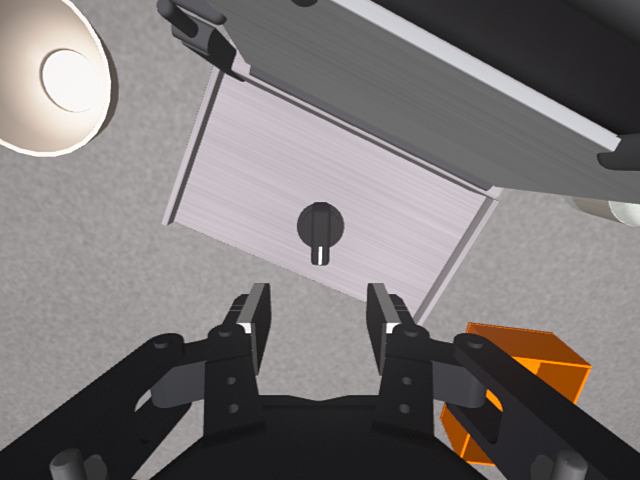

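The wrist view shows the knob bar upright at (320,235), midway between the fingers. A small correction, then down.

Call:
{"fn": "step_arm", "kwargs": {"commands": [{"gripper":-0.05,"x":2.5,"y":1,"z":0,"spin":1.5},{"gripper":-0.05,"x":0,"y":0,"z":20,"spin":0},{"gripper":-0.05,"x":0,"y":0,"z":20,"spin":0},{"gripper":-0.05,"x":0,"y":0,"z":20,"spin":0},{"gripper":-0.05,"x":0,"y":0,"z":20,"spin":0},{"gripper":-0.05,"x":0,"y":0,"z":18,"spin":0},{"gripper":-0.05,"x":0,"y":0,"z":12,"spin":0},{"gripper":-0.05,"x":0,"y":0,"z":9,"spin":0},{"gripper":-0.05,"x":0,"y":0,"z":0,"spin":0},{"gripper":-0.05,"x":0,"y":0,"z":0,"spin":0}]}}

```text
time: 20.05
eef_pos: [0.5315, -0.0648, 0.0923]
tcp_rot: [0.99, 0.141, 0.001, 0.0]
contact_force: [-0.3, -0.0, -0.3]
opening: 0.525
finger_force: 0.0
```

```bash
cat > t.py <<'E'
from h import *
import sys
L=[]
for i in range(int(sys.argv[1]) if len(sys.argv)>1 else 4):
    read_camera("side");s=get_state();L.append(np.r_[s["wrist_torque"],s["contact_force"],s["joint_efforts"][5]])
M=R.from_quat(s["tcp_rot"]).as_matrix();L=np.array(L)
print("t",s["time"],s["eef_pos"].round(4),"toolx yaw",np.degrees(np.arctan2(M[1,0],M[0,0])).round(2),"op",s["opening"])
print("tq",L.mean(0)[:3].round(3),"std z",L[:,2].std().round(3),"F",L.mean(0)[3:6].round(2),"j6 effort",L.mean(0)[6].round(4),L[:,6].std().round(4),"q6",s["qpos"][5].round(4))
E
python3 t.py
```

```text
t 20.25 [ 0.5315 -0.0648  0.0926] toolx yaw 16.21 op 0.5267037672913624
tq [-0.001  0.005  0.002] std z 0.024 F [-0.26  0.17  0.5 ] j6 effort -0.0001 0.0 q6 0.977
```

Call:
{"fn": "step_arm", "kwargs": {"commands": [{"gripper":1,"x":0,"y":0,"z":0,"spin":0},{"gripper":1,"x":0,"y":0,"z":0,"spin":0},{"gripper":1,"x":0,"y":0,"z":0,"spin":0},{"gripper":1,"x":0,"y":0,"z":0,"spin":0},{"gripper":1,"x":0,"y":0,"z":0,"spin":0},{"gripper":1,"x":0,"y":0,"z":0,"spin":0},{"gripper":1,"x":0,"y":0,"z":0,"spin":0},{"gripper":1,"x":0,"y":0,"z":0,"spin":0},{"gripper":1,"x":0,"y":0,"z":0,"spin":0},{"gripper":1,"x":0,"y":0,"z":0,"spin":0}], "force": 50}}

```text
time: 21.25
eef_pos: [0.5311, -0.0646, 0.092]
tcp_rot: [0.99, 0.141, 0.0, 0.0]
contact_force: [-2.5, 1.5, 5.9]
opening: 0.155
finger_force: 49.7
```

```bash
python3 t.py
```

```text
t 21.45 [ 0.5311 -0.0646  0.092 ] toolx yaw 16.22 op 0.15366900185377136
tq [0.217 0.273 0.158] std z 0.012 F [-1.88  1.21  4.88] j6 effort 0.1651 0.0 q6 0.9769
```

Call:
{"fn": "step_arm", "kwargs": {"commands": [{"gripper":1,"x":0,"y":0,"z":0,"spin":3},{"gripper":1,"x":0,"y":0,"z":0,"spin":3},{"gripper":1,"x":0,"y":0,"z":0,"spin":3},{"gripper":1,"x":0,"y":0,"z":0,"spin":2},{"gripper":1,"x":0,"y":0,"z":0,"spin":2},{"gripper":1,"x":0,"y":0,"z":0,"spin":1},{"gripper":1,"x":0,"y":0,"z":0,"spin":1},{"gripper":1,"x":0,"y":0,"z":0,"spin":0},{"gripper":1,"x":0,"y":0,"z":0,"spin":0},{"gripper":1,"x":0,"y":0,"z":0,"spin":0}]}}

```text
time: 22.45
eef_pos: [0.5311, -0.0649, 0.0921]
tcp_rot: [1.0, 0.01, 0.0, 0.0]
contact_force: [-2.0, -0.7, 5.0]
opening: 0.152
finger_force: 49.8
```

```bash
python3 t.py 2
```

```text
t 22.55 [ 0.5311 -0.0649  0.092 ] toolx yaw 1.2 op 0.14925998152732992
tq [0.049 0.288 0.048] std z 0.025 F [-1.59 -0.27  4.76] j6 effort 0.089 0.0 q6 1.239
```

Call:
{"fn": "step_arm", "kwargs": {"commands": [{"gripper":1,"x":0,"y":0,"z":0,"spin":1},{"gripper":1,"x":0,"y":0,"z":0,"spin":1},{"gripper":1,"x":0,"y":0,"z":0,"spin":1},{"gripper":1,"x":0,"y":0,"z":0,"spin":1},{"gripper":1,"x":0,"y":0,"z":0,"spin":0},{"gripper":1,"x":0,"y":0,"z":0,"spin":0},{"gripper":1,"x":0,"y":0,"z":0,"spin":0},{"gripper":1,"x":0,"y":0,"z":0,"spin":0},{"gripper":1,"x":0,"y":0,"z":0,"spin":0},{"gripper":1,"x":0,"y":0,"z":0,"spin":0}]}}

```text
time: 23.55
eef_pos: [0.5311, -0.065, 0.092]
tcp_rot: [1.0, -0.024, 0.0, 0.0]
contact_force: [-2.0, -0.1, 6.1]
opening: 0.159
finger_force: 49.8
```

```bash
python3 t.py 2
```

```text
t 23.65 [ 0.5311 -0.065   0.092 ] toolx yaw -2.8 op 0.1517840226581367
tq [0.035 0.307 0.079] std z 0.022 F [-2.06  0.46  5.53] j6 effort 0.0875 0.0 q6 1.3088
```

```bash
cat > q.py <<'E'
from h import *
s=get_state();print("t",s["time"],"q6",s["qpos"][5].round(4),"eff6",s["joint_efforts"][5].round(4),"eff",s["joint_efforts"].round(3),"tq",s["wrist_torque"].round(3),"dq6",s["dq"][5].round(4))
E
python3 q.py
```

```text
t 23.65 q6 1.3088 eff6 0.0875 eff [  0.081 -28.601 -23.201   0.17   -0.42    0.087] tq [0.044 0.283 0.101] dq6 -0.0001
```

Call:
{"fn": "step_arm", "kwargs": {"commands": [{"gripper":1,"x":0,"y":0,"z":0,"spin":0.4},{"gripper":1,"x":0,"y":0,"z":0,"spin":0.4},{"gripper":1,"x":0,"y":0,"z":0,"spin":0.4},{"gripper":1,"x":0,"y":0,"z":0,"spin":0.4},{"gripper":1,"x":0,"y":0,"z":0,"spin":0.4},{"gripper":1,"x":0,"y":0,"z":0,"spin":0.4},{"gripper":1,"x":0,"y":0,"z":0,"spin":0.4},{"gripper":1,"x":0,"y":0,"z":0,"spin":0.4},{"gripper":1,"x":0,"y":0,"z":0,"spin":0.4},{"gripper":1,"x":0,"y":0,"z":0,"spin":0.4}]}}

```text
time: 24.65
eef_pos: [0.5311, -0.0651, 0.092]
tcp_rot: [0.998, -0.059, 0.0, 0.001]
contact_force: [-1.9, -0.3, 5.8]
opening: 0.158
finger_force: 49.8
```

```bash
python3 q.py
```

```text
t 24.65 q6 1.3784 eff6 0.1644 eff [  0.093 -28.62  -23.189   0.272  -0.407   0.164] tq [-0.044  0.312  0.254] dq6 0.069
```

Call:
{"fn": "step_arm", "kwargs": {"commands": [{"gripper":1,"x":0,"y":0,"z":0,"spin":0.4},{"gripper":1,"x":0,"y":0,"z":0,"spin":0.4},{"gripper":1,"x":0,"y":0,"z":0,"spin":0.4},{"gripper":1,"x":0,"y":0,"z":0,"spin":0.4},{"gripper":1,"x":0,"y":0,"z":0,"spin":0.4},{"gripper":1,"x":0,"y":0,"z":0,"spin":0.4},{"gripper":1,"x":0,"y":0,"z":0,"spin":0.4},{"gripper":1,"x":0,"y":0,"z":0,"spin":0.4},{"gripper":1,"x":0,"y":0,"z":0,"spin":0.4},{"gripper":1,"x":0,"y":0,"z":0,"spin":0.4}]}}

```text
time: 25.65
eef_pos: [0.5311, -0.0652, 0.0921]
tcp_rot: [0.996, -0.094, 0.0, 0.001]
contact_force: [-2.5, -0.6, 3.9]
opening: 0.155
finger_force: 49.8
```

```bash
python3 q.py
```

```text
t 25.65 q6 1.4483 eff6 0.165 eff [  0.261 -28.603 -23.17    0.333  -0.405   0.165] tq [-0.16   0.31   0.148] dq6 0.0695
```

Call:
{"fn": "step_arm", "kwargs": {"commands": [{"gripper":1,"x":0,"y":0,"z":0,"spin":0.4},{"gripper":1,"x":0,"y":0,"z":0,"spin":0.4},{"gripper":1,"x":0,"y":0,"z":0,"spin":0.4},{"gripper":1,"x":0,"y":0,"z":0,"spin":0.4},{"gripper":1,"x":0,"y":0,"z":0,"spin":0.4},{"gripper":1,"x":0,"y":0,"z":0,"spin":0.4},{"gripper":1,"x":0,"y":0,"z":0,"spin":0.4},{"gripper":1,"x":0,"y":0,"z":0,"spin":0.4},{"gripper":1,"x":0,"y":0,"z":0,"spin":0.4},{"gripper":1,"x":0,"y":0,"z":0,"spin":0.4}]}}

```text
time: 26.65
eef_pos: [0.5311, -0.0652, 0.0921]
tcp_rot: [0.992, -0.129, 0.0, 0.001]
contact_force: [-1.5, -0.7, 5.3]
opening: 0.156
finger_force: 49.8
```

```bash
python3 q.py
```

```text
t 26.65 q6 1.5181 eff6 0.1655 eff [  0.409 -28.604 -23.169   0.386  -0.405   0.166] tq [-0.149  0.348  0.156] dq6 0.0682
```

Call:
{"fn": "step_arm", "kwargs": {"commands": [{"gripper":1,"x":0,"y":0,"z":0,"spin":0.4},{"gripper":1,"x":0,"y":0,"z":0,"spin":0.4},{"gripper":1,"x":0,"y":0,"z":0,"spin":0.4},{"gripper":1,"x":0,"y":0,"z":0,"spin":0.4},{"gripper":1,"x":0,"y":0,"z":0,"spin":0.4},{"gripper":1,"x":0,"y":0,"z":0,"spin":0.4},{"gripper":1,"x":0,"y":0,"z":0,"spin":0.4},{"gripper":1,"x":0,"y":0,"z":0,"spin":0.4},{"gripper":1,"x":0,"y":0,"z":0,"spin":0.4},{"gripper":1,"x":0,"y":0,"z":0,"spin":0.4}]}}

```text
time: 27.65
eef_pos: [0.5311, -0.0653, 0.0921]
tcp_rot: [0.987, -0.163, 0.0, 0.001]
contact_force: [-1.9, -1.1, 5.0]
opening: 0.15
finger_force: 49.8
```

```bash
python3 q.py
```

```text
t 27.65 q6 1.5879 eff6 0.1701 eff [  0.555 -28.597 -23.173   0.439  -0.409   0.17 ] tq [-0.172  0.37   0.214] dq6 0.0675
```

Call:
{"fn": "step_arm", "kwargs": {"commands": [{"gripper":1,"x":0,"y":0,"z":0,"spin":0.3},{"gripper":1,"x":0,"y":0,"z":0,"spin":0.3},{"gripper":1,"x":0,"y":0,"z":0,"spin":0.3},{"gripper":1,"x":0,"y":0,"z":0,"spin":0.3},{"gripper":1,"x":0,"y":0,"z":0,"spin":0.3},{"gripper":1,"x":0,"y":0,"z":0,"spin":0.3},{"gripper":1,"x":0,"y":0,"z":0,"spin":0.3},{"gripper":1,"x":0,"y":0,"z":0,"spin":0.3},{"gripper":1,"x":0,"y":0,"z":0,"spin":0.3},{"gripper":1,"x":0,"y":0,"z":0,"spin":0.3}]}}

```text
time: 28.65
eef_pos: [0.531, -0.0654, 0.092]
tcp_rot: [0.982, -0.189, 0.0, 0.001]
contact_force: [-2.8, -2.5, 5.5]
opening: 0.157
finger_force: 49.8
```

```bash
python3 q.py
```

```text
t 28.65 q6 1.64 eff6 0.2168 eff [  0.65  -28.583 -23.181   0.481  -0.413   0.217] tq [-0.184  0.372  0.265] dq6 0.0497
```

The effort rise (0.166 → 0.217) shows the seat was met at q6 ≈ 1.583. Another 2.6° gives about 0.085 Nm.

Call:
{"fn": "step_arm", "kwargs": {"commands": [{"gripper":1,"x":0,"y":0,"z":0,"spin":0.26},{"gripper":1,"x":0,"y":0,"z":0,"spin":0.26},{"gripper":1,"x":0,"y":0,"z":0,"spin":0.26},{"gripper":1,"x":0,"y":0,"z":0,"spin":0.26},{"gripper":1,"x":0,"y":0,"z":0,"spin":0.26},{"gripper":1,"x":0,"y":0,"z":0,"spin":0.26},{"gripper":1,"x":0,"y":0,"z":0,"spin":0.26},{"gripper":1,"x":0,"y":0,"z":0,"spin":0.26},{"gripper":1,"x":0,"y":0,"z":0,"spin":0.26},{"gripper":1,"x":0,"y":0,"z":0,"spin":0.26}]}}

```text
time: 29.65
eef_pos: [0.531, -0.0654, 0.092]
tcp_rot: [0.978, -0.211, 0.0, 0.001]
contact_force: [-1.2, -1.6, 5.3]
opening: 0.152
finger_force: 49.9
```

```bash
python3 q.py
```

```text
t 29.65 q6 1.6853 eff6 0.2538 eff [  0.726 -28.567 -23.19    0.521  -0.417   0.254] tq [-0.16   0.362  0.311] dq6 0.0443
```

Call:
{"fn": "step_arm", "kwargs": {"commands": [{"gripper":1,"x":0,"y":0,"z":0,"spin":0},{"gripper":0.2,"x":0,"y":0,"z":0,"spin":0},{"gripper":0.2,"x":0,"y":0,"z":0,"spin":0},{"gripper":0.2,"x":0,"y":0,"z":0,"spin":0},{"gripper":0.2,"x":0,"y":0,"z":0,"spin":0},{"gripper":0.2,"x":0,"y":0,"z":-10,"spin":0},{"gripper":0.2,"x":0,"y":0,"z":-20,"spin":0},{"gripper":0.2,"x":0,"y":0,"z":-20,"spin":0},{"gripper":0.2,"x":0,"y":0,"z":-20,"spin":0},{"gripper":0.2,"x":0,"y":0,"z":0,"spin":0}]}}

```text
time: 30.65
eef_pos: [0.5332, -0.0652, 0.1657]
tcp_rot: [0.977, -0.211, 0.004, 0.0]
contact_force: [0.2, 0.6, 0.0]
opening: 0.395
finger_force: 0.0
```

Run:
```python
from h import *
for i in range(4): read_camera("side")
s=get_state();c=read_camera("wrist");P=cloud(c,s);z=P[...,2]
print(s["eef_pos"],s["contact_force"],s["opening"])
M=R.from_quat(s["tcp_rot"]).as_matrix();print("tool x yaw",np.degrees(np.arctan2(M[1,0],M[0,0])))
k=(np.hypot(P[...,0]-.5305,P[...,1]+.0645)<.035)&(z>.097)&(z<.112)
print(k.sum(),cv2.minAreaRect(P[k][:,:2].astype(np.float32)*1000))
c2=read_camera("scene")["color"];im=np.hstack([cv2.resize(c["color"],(400,300)),cv2.resize(c2[220:340,230:390],(400,300))])
cv2.imwrite("pics/f.png",im[...,::-1])
```

```text
[ 0.5301489  -0.06437341  0.16043273] [-0.09621007 -0.169646    0.04491198] 0.3938901150773313
tool x yaw -24.39690810238188
1600 ((530.0415649414062, -64.62138366699219), (14.010848045349121, 43.79573440551758), 66.08531951904297)
```

View pics/f.png

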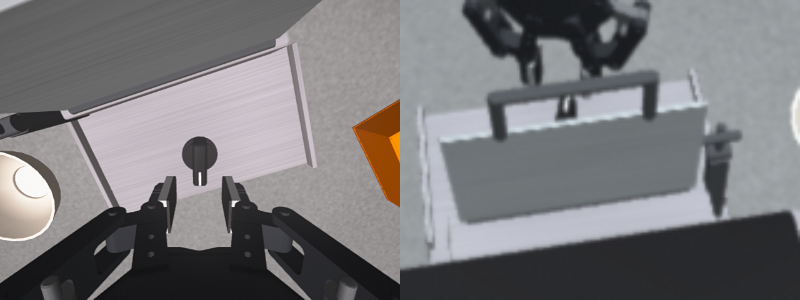

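The picture shows the knob at (200,160) clear of the fingers and aligned with the tool to within 0.5°. The guard is still propped, with the pin at (735,135) on the stay. Handing in.

```bash
python3 -c "
from plant import *
print(sign_off())"
```

```text
the job is handed in; nothing more can be done
None
```

I handed the job in at about 31 s: the guard stands propped on the upright stay, the knob is turned about 0.1 rad past the valve seat (about 0.09 Nm above friction by the wrist joint's effort), and the gripper is clear of everything; `sign_off()` returned no verdict.

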